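Stage the screws and hold the junction box cover over its threads

TASK

To close this junction box, first stand the small grey screw tin on the black mat, in line with and midway between the red and green tins, and let go of it, leaving those two where they are. Then take the blue cover by its black bar and hold it level and still about a centimetre above the open box, two-hole end over the two threads, so that all three threaded holes show fully through its holes and I can start the screws. The cover must never touch the box; finish while still holding it there.

Things in the scene. Friction and masses are not known exactly. Their poses are not given: they have to be found in the camera images.
- junction_box: Open grey junction box, fixed; flange 112 (x) x 152 (y) x 4 mm, walls 100 x 140 mm, flat rim 55 mm high, black cable gland standing 20 mm out of its -x face. Origin: centre of its underside, on the table; z up. Two steel threaded bosses at its +y end, one at its -y end. It is left or right on the table, the cover on the other side.
- thread0 (a point): Mouth of the threaded hole (8 mm wide) at x=+34, y=+54 mm in the box frame, level with the box rim (55 mm above the table).
- thread1 (a point): Mouth of the threaded hole at x=-34, y=+54 mm in the box frame, same height.
- thread2 (a point): Mouth of the threaded hole at x=0, y=-54 mm in the box frame, same height.
- cover: Loose blue plate, 100 (x) x 140 (y) x 5 mm, about 0.3 kg, flat on the table. Origin: centre of its underside; z up. Black pull bar over the centre: 14 mm wide (x), 66 mm long (y), 20 to 36 mm above the underside, on two 9 mm posts at y=+-26 mm. Three 16 mm through holes at the same x, y as the box's threads: it fits one way round, axes parallel to the box's.
- cover_hole0 (a point): Centre of the cover's hole at x=+34, y=+54 mm, on the underside; belongs over thread0.
- cover_hole1 (a point): Centre of the cover's hole at x=-34, y=+54 mm, on the underside; belongs over thread1.
- cover_hole2 (a point): Centre of the cover's hole at x=0, y=-54 mm (the single-hole end), on the underside; belongs over thread2.
- screw_tin: Loose small plain grey round tin, 58 mm wide, 35 mm high (body 56 mm, lid rim 58 mm over the top 10 mm), about 0.2 kg. Origin: centre of its underside; z up.
- red_tin: Red round tin with grey lid, 74 mm wide, 50 mm high, loose, standing on the mat. Origin: centre of its underside.
- green_tin: Green round tin with grey lid, 68 mm wide, 42 mm high, loose, standing on the mat 220 mm from the red tin (centre to centre). Origin: centre of its underside.
- gap_mid (a point): The point midway between the red and the green tin as they start, on the top of the thin black rubber mat (2 mm thick, 100 x 310 mm, fixed; its y axis runs along the row of tins).

How it is judged:
By the outcome, as a careful person would: the job done as asked, in the order asked, and still so for the second after the job is handed in, while the arm keeps its last pose, push and grip.
It also fails if it takes over 64 s, if anything falls off the work surface, if the arm or the gripper's body presses on something with over 40 N, if the wrist force passes 120 N, or if a joint passes its speed limit or range.

ROBOT

A 6-joint arm with a two-finger parallel gripper is mounted at the origin on a cart in front of the work surface, level with it; the furniture and walls round the work are solid. World frame = base frame: x ahead of the robot, y to its left, z up, the work surface at z = 0. Lengths are in m, angles in rad, forces in N, time in s.
With the tool pointing down it reaches from about 0.35 to 0.975 m from the base axis. Payload 4.9 kg.
Tool frame: the origin (TCP) lies midway between the tips of the shut fingers; the grasp point (between the pads) lies 19 mm behind it; z points along the fingers, y is the line along which they close (so a half turn about z gives the same grasp; the last joint's range is limited). The gripper opens to 85 mm and grips with 20 to 120 N. Pads are 22 mm wide; open, the fingers measure 114 mm over their backs; the gripper's body (76 mm by 85 mm) begins 54 mm behind the grasp point. The pads swing forward as they close: fully open they stand 13 mm farther back than shut.
Start: joints at [-1.295, 0.053, 1.613, -0, 1.476, -0.119], TCP at [0.24, -0.577, 0.231] pointing down, gripper open.
Joint ranges: [-3.01, 3.01], [-1.01, 2.22], [0.06, 2.58], [-1.02, 4.17], [0.09, 2.62], [-3.14, 3.14]. Speed limits (rad/s): [2.57, 2.57, 3.14, 3.14, 3.14, 3.14].

INTERFACE

Orientations are given as a unit quaternion [w, x, y, z].
In Python, from plant import state, grab_frame, job_done, cut_out, place_of gives the robot as it stands.
- The arm moves only by the tool jog_arm, never from a script. Its argument "motion" is text: rows parted by semicolons, each of 7 numbers parted by spaces: the opening in per cent of the stroke, from 0 (shut) to 100 (fully open), then the shift along the tool's x, y, z as a fraction of full scale, then the turn, a rotation vector about the tool's x, y, z as a fraction of full scale. A call has exactly 5 rows; each row is the pose to reach, as a shift and turn from the pose commanded when the call began, along the tool's axes at that moment; what a row does not reach only later rows make up. Full scale, the value 1, is 50 cm for a shift and 1.5 rad for a turn. A row lasts 1/8 s, in which the tool goes at most 62.5 mm and 10.7 degrees, less where a joint would pass 70% of its speed; a pose out of reach is approached as far as the arm can. A call with a number of a shift or a turn outside -1 to 1 is refused whole. A call with a gripper value outside its range is refused whole. The fingers move at their own pace and stop on an object; the grip force is fixed at half the most. Time passes only in rows, so rows that repeat a pose let the fingers close, or fill a call up. It gives the time, the measured TCP pose, the force, the opening and the grip force at its end, in the units of the state.
- state(): the state, without advancing time (a new reading comes with each control period).
- grab_frame(name): name is "scene" or "side" or "wrist"; returns a dict with "color" (384x512x3 uint8, red, green, blue), "range_z" (384x512 float32, m along the optical axis (not along the pixel's ray), 0 where there is no reading), "intrinsics" (3x3 intrinsics, pixels), "k1" (the pictures are not rectified: a ray, as slopes to the right and down, at radius r is drawn at 1 + k1 r^2 times it, then the intrinsics apply), "world_from_camera" (4x4, takes a point from camera to world coordinates). Camera axes: x right, y up, looking along -z (the intrinsics and any distortion apply to the point x, -y, -z); pixel columns grow to the right and rows downward; lengths in m; the calibration is good to about 2 mm. A picture is of the moment at which its call begins.
- job_done(): hands the job in; it is judged then, once.
Trained networks look in the newest picture that a camera, given by its name, has taken for a name from the list of things; names that differ only in an ending like _2 or _b are one class to them, and where a whole thing is asked for, a point or a joint stands for the part that bears it (a point fixed in the world has none). Each returns a list of dicts, best first, with "p" (0 to 1); they miss things now and then, are a little off and sometimes report something else, mostly with a low value. They report only what shows in the picture. A call takes as long as a camera call.
- cut_out(camera, thing): "pixels" (384x512 bool, what is visible of it).
- place_of(camera, thing): "at" ([x, y, z] in m, in world coordinates, good to about 4 mm: a listed point, or the origin of a listed thing).
The state is a dict: "time": time; "joint_pos": joint angles; "joint_vel": joint speeds; "joint_efforts": joint torques, N m; "tool_pos": TCP position; "tool_rot": TCP orientation; "contact_force": force on the tool from outside, world axes, zero at the start; "ft_torque": the same for the moment, N m; "gripper_width": opening from 0.0 (shut) to 1.0 (fully open); "grasp_force": force on a finger pad.
Only numpy, scipy, OpenCV 4.12 (cv2) and the standard library are available. Lean on these libraries where they do the work, as an engineer would, in place of code of your own. Each camera call takes 0.05 s, during which the arm holds its last target. There are 200 camera calls.

## Working session

There is one attempt and no reset: what is moved stays moved. The work goes in short steps, Python scripts to look and compute and a tool call to move; the robot and the scene stay as the last step left them, time stands still between calls to the robot, and variables do not carry over. Pictures are saved under pics/ and viewed, at most 10 in all, crops included, and the job is handed in when it is done.

Besides the shell and the picture viewer there is one more tool, called after "Call:" as name(argument=value, ...), one argument or row to a line, values as JSON. jog_arm: Moves the arm, as the interface text tells. Shift numbers are shares of 50 cm and turn numbers shares of 1.5 rad, none past 1 either way. Its arguments: {"type":"object","properties":{"motion":{"type":"string"}},"required":["motion"]}

```bash
mkdir -p pics; ls; cat > h.py <<'E'
import numpy as np, cv2
from plant import state, grab_frame, job_done, cut_out, place_of
from scipy.spatial.transform import Rotation as R
def save(name,fn):
    f=grab_frame(name); cv2.imwrite('pics/'+fn,cv2.cvtColor(f['color'],cv2.COLOR_RGB2BGR)); return f
def pix2world(f,uv,z=None,rng=None):
    "pixels (N,2) -> world; on plane z or with range"
    uv=np.atleast_2d(uv).astype(float); K=f['intrinsics']
    d=np.stack([(uv[:,0]-K[0,2])/K[0,0],(uv[:,1]-K[1,2])/K[1,1]],1); s=d.copy()
    for _ in range(10): s=d/(1+f['k1']*(s**2).sum(1,keepdims=True))
    ray=np.c_[s[:,0],-s[:,1],-np.ones(len(s))]; T=f['world_from_camera']
    w=ray@T[:3,:3].T; o=T[:3,3]
    t=(z-o[2])/w[:,2] if rng is None else np.asarray(rng)
    return o+w*t[:,None]
def cloud(f,mask):
    v,u=np.nonzero(mask&(f['range_z']>0)); return pix2world(f,np.c_[u,v],rng=f['range_z'][v,u])
def Rtool():
    s=state(); q=s['tool_rot']; return R.from_quat([q[1],q[2],q[3],q[0]]),np.array(s['tool_pos'])
def go(p,Rg=None):
    "fractions for jog from the present pose"
    R0,p0=Rtool(); d=R0.inv().apply(np.array(p)-p0)/.5
    r=np.zeros(3) if Rg is None else (R0.inv()*Rg).as_rotvec()/1.5
    return np.round(np.r_[d,r],4)
def down(yaw):
    "tool z down, closing line (tool y) at yaw from world x"
    c,s=np.cos(yaw),np.sin(yaw); y=np.array([c,s,0]); z=np.array([0,0,-1.]); return R.from_matrix(np.c_[np.cross(y,z),y,z])
E
python3 - <<'E'
from h import *
f=save('scene','a.png'); g=save('side','b.png')
cv2.imwrite('pics/ab.png',cv2.resize(np.hstack([f['color'],g['color']])[:,:,::-1],(800,300)))
np.set_printoptions(precision=4,suppress=True)
print(state()['tool_rot'])
for cam in('scene','side'):
  for n in ['junction_box','thread0','thread1','thread2','cover','cover_hole0','cover_hole1','cover_hole2','screw_tin','red_tin','green_tin','gap_mid']:
    print(cam,n,[(np.round(d['at'],4).tolist(),round(d['p'],2)) for d in place_of(cam,n)[:2]])
E
```

```text
pics
[-0.0009  0.9806  0.1961 -0.0001]
scene junction_box [([0.4886, -0.3105, -0.0006], 0.93)]
scene thread0 [([0.5141, -0.3546, 0.0563], 0.96), ([0.4338, -0.2721, 0.0551], 0.94)]
scene thread1 [([0.5141, -0.3546, 0.0563], 0.96), ([0.4338, -0.2721, 0.0551], 0.94)]
scene thread2 [([0.5141, -0.3546, 0.0563], 0.96), ([0.4338, -0.2721, 0.0551], 0.94)]
scene cover [([0.4929, 0.2836, 0.0008], 0.84), ([0.4601, 0.3361, -0.0031], 0.57)]
scene cover_hole0 [([0.4607, 0.3365, 0.0005], 0.78), ([0.5274, 0.3381, -0.0015], 0.77)]
scene cover_hole1 [([0.4607, 0.3365, 0.0005], 0.78), ([0.5274, 0.3381, -0.0015], 0.77)]
scene cover_hole2 [([0.4607, 0.3365, 0.0005], 0.78), ([0.5274, 0.3381, -0.0015], 0.77)]
scene screw_tin []
scene red_tin [([0.6521, 0.0888, 0.0014], 0.91)]
scene green_tin [([0.6442, -0.1304, 0.002], 0.73), ([0.6556, -0.0166, 0.0015], 0.58)]
scene gap_mid [([0.651, -0.015, 0.0033], 0.76)]
side junction_box [([0.4906, -0.303, 0.001], 0.88), ([0.6547, 0.0906, 0.0047], 0.39)]
side thread0 [([0.4395, -0.2716, 0.0544], 0.87), ([0.5152, -0.3543, 0.0538], 0.77)]
side thread1 [([0.4395, -0.2716, 0.0544], 0.87), ([0.5152, -0.3543, 0.0538], 0.77)]
side thread2 [([0.4395, -0.2716, 0.0544], 0.87), ([0.5152, -0.3543, 0.0538], 0.77)]
side cover []
side cover_hole0 []
side cover_hole1 []
side cover_hole2 []
side screw_tin [([0.4544, 0.0372, -0.0025], 0.39)]
side red_tin [([0.6546, 0.0897, 0.0049], 0.87), ([0.6453, -0.1322, 0.0045], 0.54)]
side green_tin [([0.6454, -0.1306, 0.0033], 0.77)]
side gap_mid [([0.6486, -0.023, 0.0033], 0.66)]
```

View pics/ab.png

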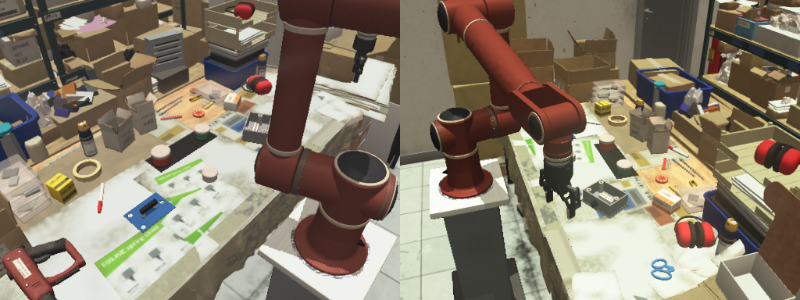

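The overview shows the blue cover left of centre at about (145,210) in the scene view, the mat with the red and green tins at (160-205,155-130), and a grey tin near (210,172). The grey box is at about (605,195) in the side view. Next I'll refine the grey tin and the box and cover headings.

```bash
python3 - <<'E'
from h import *
f=grab_frame('scene')
for n in ['thread0','cover_hole0']: print(n,[(np.round(d['at'],4).tolist(),round(d['p'],2)) for d in place_of('scene',n)])
def top(f,c,r=.06,z0=.02,z1=.06):
    P=cloud(f,np.ones(f['range_z'].shape,bool)); m=(np.hypot(*(P[:,:2]-c).T)<r)&(P[:,2]>z0)&(P[:,2]<z1); return P[m]
for nm,c,h in [('screw',(.454,.037),.035),('red',(.653,.089),.052),('green',(.645,-.131),.044)]:
    P=top(f,c); Q=P[abs(P[:,2]-h)<.006]
    if len(Q)>5: print(nm,len(P),len(Q),P[:,2].max(),cv2.minEnclosingCircle(Q[:,:2].astype(np.float32)),np.median(Q,0))
g=grab_frame('side')
for d in cut_out('side','screw_tin')[:2]: print(d['p'],np.argwhere(d['pixels']).mean(0),np.median(cloud(g,d['pixels']),0))
cv2.imwrite('pics/c.png',cv2.resize(f['color'][130:330,90:330,::-1],(720,600)))
E
```

```text
thread0 [([0.4936, -0.2411, 0.0548], 0.95), ([0.4347, -0.2691, 0.0559], 0.92), ([0.5122, -0.3562, 0.0582], 0.64)]
cover_hole0 [([0.5257, 0.3372, 0.0001], 0.97), ([0.4617, 0.3384, -0.0009], 0.93), ([0.4913, 0.2296, 0.0011], 0.56)]
screw 306 263 0.03975131247571029 ((0.4524543583393097, 0.034989722073078156), 0.030434507876634598) [0.45147172 0.03772584 0.03505461]
red 512 356 0.05678918903646224 ((0.6544591784477234, 0.08961354196071625), 0.0397324301302433) [0.65172564 0.09188323 0.05209009]
green 318 235 0.04821175777958642 ((0.6466524600982666, -0.13095422089099884), 0.03658349812030792) [ 0.64348794 -0.12724488  0.04421285]
0.56 [200.06060606 222.78787879] [0.46756695 0.01642209 0.02588361]
```

View pics/c.png

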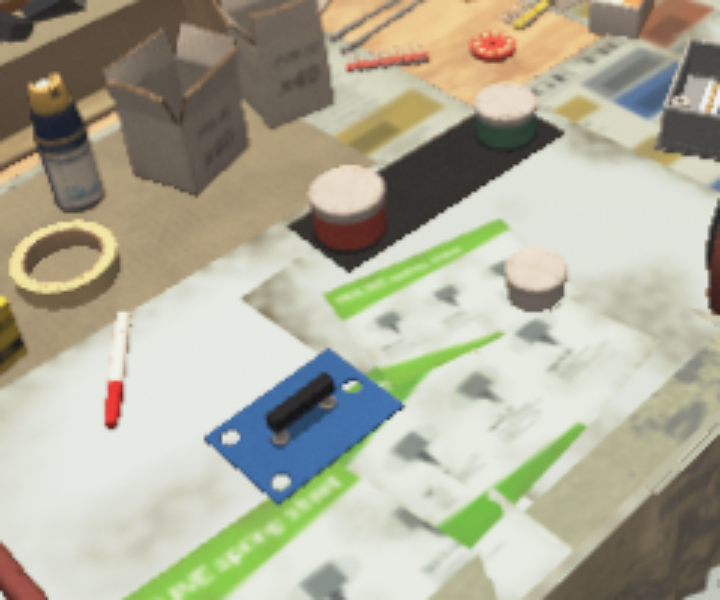

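The crop shows the grey tin at about (535,278), clear of everything. The cover's two-hole end faces lower-left (+y), at (230,438) and (280,482), with the single hole at (352,385). The mat between the red tin (347,205) and green tin (505,115) is empty.

```bash
python3 - <<'E'
from h import *
p0=np.array(state()['tool_pos'])
print(go((.4525,.035,.17),down(0)), go((.36,-.25,.22),down(-.5)))
E
```

```text
[ 0.8623 -0.9665  0.1227 -0.     -0.     -0.784 ] [ 0.4723 -0.5115  0.0226 -0.     -0.     -0.4507]
```

Call:
jog_arm(
  motion="100 0.862 -0.966 0.122 0 0 -0.784; 100 0.862 -0.966 0.122 0 0 -0.784; 100 0.862 -0.966 0.122 0 0 -0.784; 100 0.862 -0.966 0.122 0 0 -0.784; 100 0.862 -0.966 0.122 0 0 -0.784",
)

```text
time: 2.17
tool_pos: [0.3427, -0.2812, 0.202]
tool_rot: [0.0, 0.785, 0.62, 0.0]
contact_force: [0.7, -0.1, 1.5]
gripper_width: 1.003
grasp_force: 0.0
```

```bash
python3 - <<'E'
from h import *
print(go((.4525,.035,.17),down(0)))
E
```

```text
[ 6.660e-01  6.770e-02  6.390e-02  6.000e-04  3.000e-04 -1.553e-01]
```

Call:
jog_arm(
  motion="100 0.65 0.066 0.063 0 0 -0.155; 100 0.65 0.066 0.063 0 0 -0.155; 100 0.65 0.066 0.063 0 0 -0.155; 100 0.65 0.066 0.063 0 0 -0.155; 100 0.65 0.066 0.063 0 0 -0.155",
)

```text
time: 2.8
tool_pos: [0.4465, 0.0124, 0.1724]
tool_rot: [0.001, 0.709, 0.705, 0.001]
contact_force: [0.6, 0.2, -0.9]
gripper_width: 1.002
grasp_force: 0.0
```

```bash
python3 - <<'E'
from h import *
f=save('wrist','w1.png'); print(state()['tool_pos'])
print([(np.round(d['at'],4),d['p']) for n in['screw_tin','gap_mid','red_tin'] for d in place_of('wrist',n)[:2]])
P=cloud(f,np.ones((384,512),bool)); Q=P[(abs(P[:,2]-.035)<.005)&(np.hypot(P[:,0]-.4525,P[:,1]-.035)<.05)]
print(len(Q),cv2.minEnclosingCircle(Q[:,:2].astype(np.float32)),Q[:,2].mean())
print(go((.4525,.035,.003),down(0)))
E
```

```text
[0.44708173 0.01901992 0.17146321]
[(array([0.4537, 0.0319, 0.002 ]), 0.83), (array([ 6.511e-01, -1.970e-02,  1.000e-04]), 0.92), (array([0.455 , 0.033 , 0.0043]), 0.38), (array([ 0.6516,  0.0846, -0.001 ]), 0.66)]
2763 ((0.45093509554862976, 0.03562220185995102), 0.02937837690114975) 0.034231869558938456
[ 4.730e-02  1.320e-02  3.378e-01 -3.000e-04  3.000e-04 -1.700e-03]
```

View pics/w1.png

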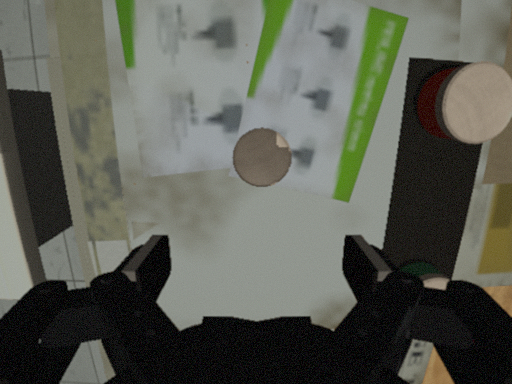

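The wrist view shows the tin at (262,157) between and ahead of the open fingers, with the mat and red tin at upper right. The readings differ slightly, so I'll check that the arm has settled.

```bash
python3 - <<'E'
from h import *
for i in range(3):
  s=state(); print(s['time'],s['tool_pos'],np.round(s['joint_vel'],3)); grab_frame('wrist')
print(go((.4515,.0352,.003),down(0)))
E
```

```text
3.0 [0.44590752 0.01145626 0.1719089 ] [-0.057 -0.011  0.005 -0.002 -0.    -0.003]
3.05 [0.44588706 0.01035346 0.1720176 ] [-0.04  -0.008  0.002  0.002  0.002  0.001]
3.1 [0.44591502 0.00965484 0.1721566 ] [-0.026 -0.006  0.001  0.003 -0.001  0.002]
[ 5.220e-02  1.060e-02  3.384e-01  3.000e-04  2.000e-04 -5.300e-03]
```

Call:
jog_arm(
  motion="100 0.0525 0.0106 0.11 0 0 -0.003; 100 0.0525 0.0106 0.20 0 0 -0.003; 100 0.0525 0.0106 0.29 0 0 -0.003; 100 0.0525 0.0106 0.336 0 0 -0.003; 0 0.0525 0.0106 0.336 0 0 -0.003",
)

```text
time: 3.78
tool_pos: [0.4495, 0.0352, 0.0022]
tool_rot: [-0.002, 0.709, 0.706, -0.002]
contact_force: [0.6, -0.3, -1.0]
gripper_width: 0.819
grasp_force: 0.0
```

Call:
jog_arm(
  motion="0 0 0 0 0 0 0; 0 0 0 0 0 0 0; 0 0 0 0 0 0 0; 0 0 0 0 0 0 0; 0 0 0 -0.05 0 0 0",
)

```text
time: 4.4
tool_pos: [0.4492, 0.0369, 0.0274]
tool_rot: [-0.002, 0.708, 0.707, -0.002]
contact_force: [0.0, -0.0, -2.3]
gripper_width: 0.655
grasp_force: 64.4
```

```bash
python3 - <<'E'
from h import *
s=state();print(s['tool_pos'],s['gripper_width'],s['grasp_force'],s['contact_force'])
f=grab_frame('wrist'); grab_frame('wrist');s=state()
print(s['tool_pos'],go((.650,-.0205,.12),down(0)))
E
```

```text
[0.44924349 0.0368625  0.02735636] 0.655422416186355 64.39911961555481 [ 0.04106932 -0.04140151 -2.2992634 ]
[0.45338935 0.03659307 0.03116379] [-1.137e-01  3.943e-01 -1.757e-01  3.400e-03  1.000e-04 -9.000e-04]
```

Call:
jog_arm(
  motion="0 -0.02 0.06 -0.08 0 0 0; 0 -0.05 0.17 -0.08 0 0 0; 0 -0.08 0.28 -0.08 0 0 0; 0 -0.112 0.38 -0.08 0 0 0; 0 -0.112 0.394 -0.08 0.003 0 0",
)

```text
time: 5.12
tool_pos: [0.6504, -0.0208, 0.0674]
tool_rot: [-0.002, 0.708, 0.706, -0.002]
contact_force: [-0.5, -0.6, -2.2]
gripper_width: 0.657
grasp_force: 64.9
```

```bash
python3 - <<'E'
from h import *
for _ in range(5): f=save('wrist','w2.png')
print(state()['tool_pos'],state()['gripper_width'])
P=cloud(f,np.ones((384,512),bool)); v,u=np.nonzero(f['range_z']>0)
for n,c,h,r in [('red',(.653,.089),.052,.037),('green',(.645,-.131),.044,.034)]:
    Q=P[(abs(P[:,2]-h)<.006)&(np.hypot(*(P[:,:2]-c).T)<.06)]; print(n,len(Q),cv2.minEnclosingCircle(Q[:,:2].astype(np.float32)) if len(Q) else 0)
t=state()['tool_pos']; Q=P[(np.hypot(*(P[:,:2]-t[:2]).T)<.05)&(P[:,2]>.04)]
print(np.percentile(Q,[1,50,99],0))
for n in['screw_tin','gap_mid','red_tin','green_tin']: print(n,[(np.round(d['at'],4),d['p']) for d in place_of('wrist',n)[:2]])
print(go((.650,-.0205,.004),down(0)))
E
```

```text
[ 0.64679077 -0.01912469  0.06808853] 0.6594399244119769
red 12571 ((0.6521186232566833, 0.08926979452371597), 0.03751758486032486)
green 0 0
[[ 0.59862061 -0.04167356  0.07404248]
 [ 0.64683249 -0.00777397  0.12754368]
 [ 0.69547339  0.00870325  0.17038516]]
screw_tin [(array([ 0.6472, -0.0203,  0.0683]), 0.62)]
gap_mid []
red_tin [(array([0.6505, 0.0871, 0.0009]), 0.87)]
green_tin []
[-0.0022  0.0054  0.1303 -0.003  -0.     -0.0008]
```

View pics/w2.png

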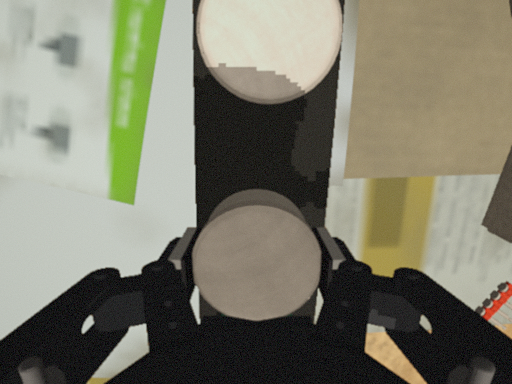

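The wrist view shows the tin held at about (258,262), centred across the mat, with the red tin at (270,30). I'll fit the held lid's centre to work out the remaining shift.

```bash
python3 - <<'E'
from h import *
f=grab_frame('wrist'); t=np.array(state()['tool_pos']); P=cloud(f,np.ones((384,512),bool))
Q=P[(np.hypot(*(P[:,:2]-t[:2]).T)<.04)&(P[:,2]>.06)&(P[:,2]<.14)]
h=np.histogram(Q[:,2],20);print(h[0],h[1][[0,-1]])
z=h[1][h[0].argmax()]; m=cut_out('wrist','screw_tin')[0]['pixels'].astype(np.uint8)
print(cv2.connectedComponentsWithStats(m)[2])
L=cloud(f,m>0); zt=np.median(L[:,2]); L=L[abs(L[:,2]-zt)<.004]
print(zt,t,cv2.minEnclosingCircle(L[:,:2].astype(np.float32)))
# mat centre line from the picture
print(state()['joint_vel'])
g=(f['color'].max(2)<45)
for v in(130,160): 
  u=np.nonzero(g[v,150:370])[0]+150; print(v,u.min(),u.max(),pix2world(f,[[u.min(),v],[u.max(),v]],z=.002))
E
```

```text
[  99  155  171  249  288  207  240  426 9157 3308  339  368  499  138
  339  375  537  221   31  363] [0.06460832 0.13999663]
[[     0      0    512    384 183573]
 [   193    189    128    131  13035]]
0.09803225471357994 [ 0.64780877 -0.01949162  0.06924881] ((0.646361231803894, -0.019040200859308243), 0.02949819527566433)
[-0.00228184  0.00448488 -0.00569175 -0.0003784   0.0012872   0.00070912]
130 195 330 [[0.60217395 0.03513823 0.002     ]
 [0.69872093 0.03512297 0.002     ]]
160 195 324 [[0.60105379 0.0134689  0.002     ]
 [0.69558681 0.01345762 0.002     ]]
```

Call:
jog_arm(
  motion="0 -0.0034 0.0036 0.05 -0.003 0 0; 0 -0.0034 0.0036 0.09 -0.003 0 0; 0 -0.0034 0.0036 0.112 -0.003 0 0; 0 -0.0034 0.0036 0.12 -0.003 0 0; 0 -0.0034 0.0036 0.12 -0.003 0 0",
)

```text
time: 6.3
tool_pos: [0.65, -0.0214, 0.009]
tool_rot: [0.0, 0.708, 0.707, 0.0]
contact_force: [-0.2, 0.4, -2.1]
gripper_width: 0.664
grasp_force: 64.9
```

```bash
python3 - <<'E'
from h import *
for _ in range(3):
  f=grab_frame('wrist'); s=state(); print(s['tool_pos'],s['contact_force'])
m=cut_out('wrist','screw_tin')[0]['pixels']
L=cloud(f,m); zt=np.median(L[:,2]); L=L[abs(L[:,2]-zt)<.004]; print(zt,cv2.minEnclosingCircle(L[:,:2].astype(np.float32)))
P=cloud(f,np.ones((384,512),bool));Q=P[(abs(P[:,2]-.052)<.006)&(np.hypot(*(P[:,:2]-(.653,.089)).T)<.06)]; print(len(Q),cv2.minEnclosingCircle(Q[:,:2].astype(np.float32)))
E
```

```text
[ 0.65037974 -0.02148293  0.0095884 ] [ 0.0290786  -0.09879079 -2.51297653]
[ 0.6505928  -0.02152646  0.0098928 ] [ 0.0584086  -0.63932421 -1.27655522]
[ 0.65061366 -0.02153349  0.00996307] [ 0.35506432 -0.77950569 -1.8829938 ]
0.03877257347461358 ((0.6489399671554565, -0.021351458504796028), 0.02956990711390972)
15084 ((0.6519373059272766, 0.08029972016811371), 0.03608960285782814)
```

Call:
jog_arm(
  motion="0 0.001 -0.0014 0.005 0 0 0; 0 0.001 -0.0014 0.0055 0 0 0; 0 0.001 -0.0014 0.0055 0 0 0; 0 0.001 -0.0014 0.0055 0 0 0; 85 0.001 -0.0014 0.0055 0 0 0",
)

```text
time: 7.12
tool_pos: [0.649, -0.0209, 0.006]
tool_rot: [-0.0, 0.708, 0.707, -0.0]
contact_force: [-0.2, 0.8, 0.2]
gripper_width: 0.844
grasp_force: 0.0
```

Call:
jog_arm(
  motion="100 0 0 0 0 0 0; 100 0 0 0 0 0 0; 100 0 0 -0.06 0 0 0; 100 0 0 -0.18 0 0 0; 100 0 0 -0.30 0 0 0",
)

```text
time: 7.75
tool_pos: [0.6485, -0.0209, 0.157]
tool_rot: [-0.001, 0.708, 0.707, -0.0]
contact_force: [0.9, -0.5, 0.4]
gripper_width: 0.998
grasp_force: 0.0
```

```bash
python3 - <<'E'
from h import *
grab_frame('wrist');grab_frame('wrist')
f=save('wrist','w3.png')
P=cloud(f,np.ones((384,512),bool))
for n,c,h,r in [('red',(.653,.089),.052,.037),('screw',(.649,-.021),.037,.029),('green',(.645,-.131),.044,.034)]:
    Q=P[(abs(P[:,2]-h)<.006)&(np.hypot(*(P[:,:2]-c).T)<.05)]; print(n,len(Q),cv2.minEnclosingCircle(Q[:,:2].astype(np.float32)) if len(Q) else 0, Q[:,2].mean() if len(Q) else 0)
f=grab_frame('scene');P=cloud(f,np.ones((384,512),bool))
for n,c,h,r in [('red',(.653,.089),.052,.037),('screw',(.649,-.021),.037,.029),('green',(.645,-.131),.044,.034)]:
    Q=P[(abs(P[:,2]-h)<.006)&(np.hypot(*(P[:,:2]-c).T)<.05)]; print(n,len(Q),cv2.minEnclosingCircle(Q[:,:2].astype(np.float32)) if len(Q) else 0)
print(state()['tool_pos'],go((.4924,.2838,.17),down(-.017)))
E
```

```text
red 6540 ((0.6520888805389404, 0.08959372341632843), 0.037634216248989105) 0.051399094955158514
screw 2772 ((0.6487232446670532, -0.020812656730413437), 0.029469460248947144) 0.03618012434200239
green 2941 ((0.6447007656097412, -0.1303768903017044), 0.034859802573919296) 0.04292487765337108
red 356 ((0.6535618901252747, 0.08914649486541748), 0.03843348100781441)
screw 199 ((0.6497353315353394, -0.019710354506969452), 0.032068829983472824)
green 237 ((0.6476027965545654, -0.12986788153648376), 0.036494024097919464)
[ 0.65025659 -0.02109537  0.15844934] [ 6.093e-01 -3.165e-01 -2.470e-02  2.600e-03  4.000e-04  1.040e-02]
```

View pics/w3.png

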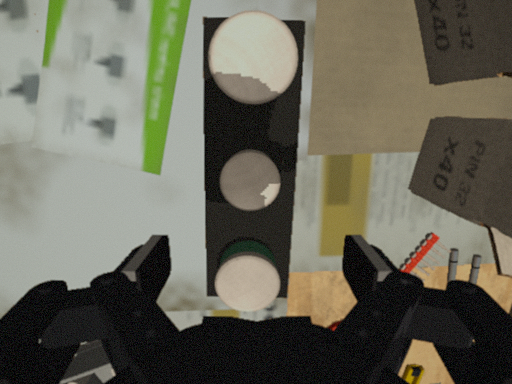

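The wrist view shows the three tins in line on the mat, red at (254,57), grey at (250,180) and green at (248,283). The fit puts the grey one within 0.5 mm of midway, so I'll go to the cover.

Call:
jog_arm(
  motion="100 0.11 -0.06 -0.08 0.002 0 0.01; 100 0.58 -0.316 -0.1 0.002 0 0.01; 100 0.58 -0.316 -0.1 0.002 0 0.01; 100 0.58 -0.316 -0.1 0.002 0 0.01; 100 0.58 -0.316 -0.1 0.002 0 0.01",
)

```text
time: 8.57
tool_pos: [0.5025, 0.2458, 0.2018]
tool_rot: [-0.002, 0.713, 0.701, -0.003]
contact_force: [0.6, 1.4, -0.5]
gripper_width: 1.002
grasp_force: 0.0
```

```bash
cat >> h.py <<'E'
def holes(f,c,z,r=.1):
    "bright hole blobs within the cover"
    P=cloud(f,np.ones(f['range_z'].shape,bool))
E
python3 - <<'E'
from h import *
for _ in range(3): grab_frame('wrist')
f=save('wrist','w4.png')
print(state()['tool_pos'])
print([(np.round(d['at'],4),round(d['p'],2)) for d in place_of('wrist','cover_hole0')])
print([(np.round(d['at'],4),round(d['p'],2)) for d in place_of('wrist','cover')])
c=f['color'].astype(int); m=((c[...,2]>c[...,0]+40)).astype(np.uint8)
n,l,st,_=cv2.connectedComponentsWithStats(m); k=1+st[1:,4].argmax(); m=(l==k).astype(np.uint8)
u=np.argwhere(m)[:,::-1]; W=pix2world(f,u,z=.005); print(cv2.minAreaRect(W[:,:2].astype(np.float32)))
cs,h=cv2.findContours(m,cv2.RETR_CCOMP,cv2.CHAIN_APPROX_NONE)
for cc,hh in zip(cs,h[0]):
    a=cv2.contourArea(cc)
    if hh[3]>=0 and a>60:
        M=cv2.moments(cc); uv=[M['m10']/M['m00'],M['m01']/M['m00']]; print(a,uv,pix2world(f,uv,z=.005))
P=cloud(f,np.ones((384,512),bool)); Q=P[(abs(P[:,2]-.036)<.005)&(np.hypot(*(P[:,:2]-(.4924,.2838)).T)<.05)]
print(len(Q),cv2.minAreaRect(Q[:,:2].astype(np.float32)),Q[:,2].mean())
E
```

```text
[0.50347824 0.24511874 0.20228468]
[(array([ 5.262e-01,  3.363e-01, -4.000e-04]), 0.91), (array([ 0.493 ,  0.2287, -0.0036]), 0.91), (array([ 0.4652,  0.336 , -0.0007]), 0.75)]
[(array([ 4.927e-01,  2.828e-01, -2.000e-04]), 0.63)]
((0.49102407693862915, 0.28461694717407227), (0.09861574321985245, 0.1389750987291336), 0.06613656133413315)
201.0 [249.67910447761193, 182.15422885572139] [[0.49166734 0.23130863 0.005     ]]
942.0 [247.72116065109694, 139.059271054494] [[0.49028038 0.28284826 0.005     ]]
243.0 [217.58230452674897, 89.80658436213992] [[0.45745245 0.33827745 0.005     ]]
219.5 [277.837509491268, 88.57782839787394] [[0.52499168 0.33868322 0.005     ]]
830 ((0.4911751449108124, 0.28477242588996887), (0.0653984323143959, 0.013799462467432022), 89.25814056396484) 0.03592856565835023
```

View pics/w4.png

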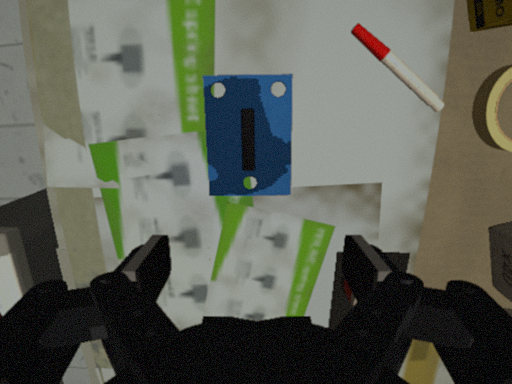

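The wrist view shows the cover square to the axes, with holes at (218,90), (278,89) and (250,182) and the bar along column 248. Its fitted centre is (0.491, 0.285) with yaw near 0.

```bash
python3 - <<'E'
from h import *
print(state()['tool_pos'],go((.4925,.2847,.011),down(.003)))
E
```

```text
[0.50470679 0.24369    0.20288492] [ 0.0821 -0.0238  0.3838 -0.0036  0.0009 -0.0135]
```

Call:
jog_arm(
  motion="60 0.082 -0.0238 0.05 -0.003 0 -0.0135; 60 0.082 -0.0238 0.15 -0.003 0 -0.0135; 60 0.082 -0.0238 0.25 -0.003 0 -0.0135; 60 0.082 -0.0238 0.31 -0.003 0 -0.0135; 60 0.082 -0.0238 0.31 -0.003 0 -0.0135",
)

```text
time: 9.5
tool_pos: [0.4913, 0.2833, 0.0457]
tool_rot: [-0.001, 0.707, 0.708, -0.003]
contact_force: [-0.5, 0.1, 0.3]
gripper_width: 0.598
grasp_force: 0.0
```

```bash
python3 - <<'E'
from h import *
grab_frame('wrist');f=grab_frame('wrist')
P=cloud(f,np.ones((384,512),bool)); Q=P[(abs(P[:,2]-.036)<.004)&(np.hypot(*(P[:,:2]-(.4911,.2847)).T)<.04)]
print(len(Q),cv2.minAreaRect(Q[:,:2].astype(np.float32)),Q[:,2].mean())
print(state()['tool_pos'],go((.4925,.2847,.011),down(.003)))
E
```

```text
2521 ((0.49136829376220703, 0.2848203182220459), (0.01406034640967846, 0.0654636099934578), 0.1649676412343979) 0.03593838915719463
[0.49430571 0.28506316 0.05015443] [-0.0007 -0.0038  0.0783  0.0013 -0.     -0.0007]
```

Call:
jog_arm(
  motion="60 0 -0.003 0.04 0.001 0 0; 60 0 -0.003 0.076 0.001 0 0; 60 0 -0.003 0.076 0.001 0 0; 0 0 -0.003 0.076 0.001 0 0; 0 0 -0.003 0.076 0.001 0 0",
)

```text
time: 10.22
tool_pos: [0.4924, 0.2862, 0.0123]
tool_rot: [0.0, 0.706, 0.708, 0.001]
contact_force: [0.1, -0.2, 0.2]
gripper_width: 0.181
grasp_force: 0.0
```

Call:
jog_arm(
  motion="0 0 0 0 0 0 0; 0 0 0 0 0 0 0; 0 0 0 0 0 0 0; 0 0 0 -0.06 0 0 0; 0 0 0 -0.12 0 0 0",
)

```text
time: 10.85
tool_pos: [0.4899, 0.2851, 0.0701]
tool_rot: [-0.001, 0.706, 0.708, -0.002]
contact_force: [-0.3, 0.2, -2.8]
gripper_width: 0.15
grasp_force: 60.4
```

```bash
python3 - <<'E'
from h import *
for _ in range(3): grab_frame('wrist')
print(state()['tool_pos'],go((.53,.1,.26),down(.2)),go((.50,-.27,.22),down(.44)),state()['grasp_force'])
E
```

```text
[0.49229353 0.28607328 0.07218121] [-0.3721  0.0747 -0.3758  0.0013 -0.0004 -0.1309] [-1.112e+00  1.180e-02 -2.964e-01  1.300e-03 -2.000e-04 -2.909e-01] 60.531102418899536
```

Call:
jog_arm(
  motion="0 -0.06 0.001 -0.1 0.001 0 -0.02; 0 -0.17 0.002 -0.15 0.001 0 -0.05; 0 -0.29 0.003 -0.2 0.001 0 -0.09; 0 -0.41 0.004 -0.25 0.001 0 -0.13; 0 -0.52 0.005 -0.28 0.001 0 -0.17",
)

```text
time: 11.62
tool_pos: [0.4942, 0.0243, 0.21]
tool_rot: [-0.002, 0.609, 0.793, -0.001]
contact_force: [1.9, -1.2, -3.6]
gripper_width: 0.147
grasp_force: 60.5
```

```bash
python3 - <<'E'
from h import *
for _ in range(2): grab_frame('wrist')
print(state()['tool_pos'],go((.49,-.30,.2),down(.45)),state()['grasp_force'])
E
```

```text
[0.49548742 0.02095027 0.21154168] [-0.6188 -0.1707  0.0248 -0.0013  0.0014 -0.1319] 60.5271577835083
```

Call:
jog_arm(
  motion="0 -0.11 -0.03 0.005 0 0 -0.03; 0 -0.23 -0.06 0.01 0 0 -0.06; 0 -0.35 -0.1 0.015 0 0 -0.1; 0 -0.47 -0.13 0.02 0 0 -0.132; 0 -0.56 -0.154 0.024 0 0.001 -0.132",
)

```text
time: 12.35
tool_pos: [0.4912, -0.2656, 0.1963]
tool_rot: [-0.004, 0.529, 0.849, 0.0]
contact_force: [1.3, 0.7, -3.2]
gripper_width: 0.15
grasp_force: 60.5
```

```bash
python3 - <<'E'
from h import *
for _ in range(3): grab_frame('wrist')
f=save('wrist','w5.png'); s=save('scene','s5.png'); d=save('side','d5.png')
cv2.imwrite('pics/m5.png',cv2.resize(np.hstack([f['color'],s['color'][100:300,200:467].repeat(2,0).repeat(2,1)[:384,:512] ,d['color'][130:322,160:416].repeat(2,0).repeat(2,1)])[:,:,::-1],(800,200)))
print(state()['tool_pos'],go((.49,-.30,.2),down(.45)))
for cam in('wrist','scene','side'):
  for n in('thread0','cover_hole0','junction_box'): print(cam,n,[(np.round(x['at'],4).tolist(),round(x['p'],2)) for x in place_of(cam,n)])
E
```

```text
[ 0.49203653 -0.26291707  0.19772966] [-0.0647 -0.0364 -0.0048 -0.0016 -0.0034  0.0051]
wrist thread0 [([0.4339, -0.2725, 0.053], 0.75)]
wrist cover_hole0 [([0.4987, -0.2013, 0.1819], 0.92), ([0.4405, -0.2296, 0.1835], 0.69), ([0.5177, -0.319, 0.1849], 0.61)]
wrist junction_box []
scene thread0 [([0.514, -0.3566, 0.058], 0.96), ([0.4933, -0.2399, 0.0559], 0.8), ([0.4335, -0.2692, 0.0562], 0.68), ([0.4407, -0.2336, 0.1824], 0.65)]
scene cover_hole0 [([0.4986, -0.2031, 0.1847], 0.94), ([0.4393, -0.2352, 0.1844], 0.86), ([0.518, -0.3145, 0.1849], 0.63)]
scene junction_box [([0.489, -0.3043, -0.0017], 0.63), ([0.4913, -0.2664, 0.1827], 0.33)]
side thread0 [([0.4945, -0.2393, 0.0506], 0.78), ([0.4387, -0.2708, 0.057], 0.69), ([0.5121, -0.3527, 0.0528], 0.6)]
side cover_hole0 [([0.4409, -0.235, 0.1857], 0.84), ([0.5025, -0.1993, 0.1854], 0.65), ([0.5139, -0.3172, 0.1883], 0.64), ([0.6558, 0.0891, 0.0046], 0.43)]
side junction_box [([0.4892, -0.3056, 0.001], 0.79)]
```

View pics/w5.png

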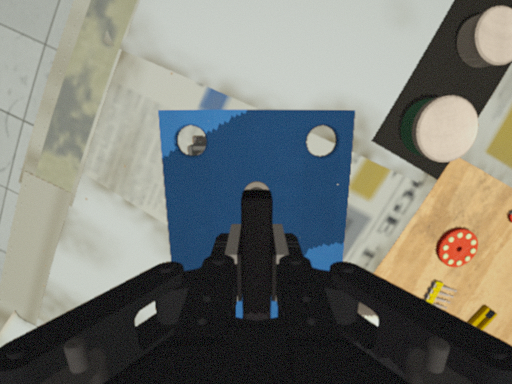

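View pics/m5.png

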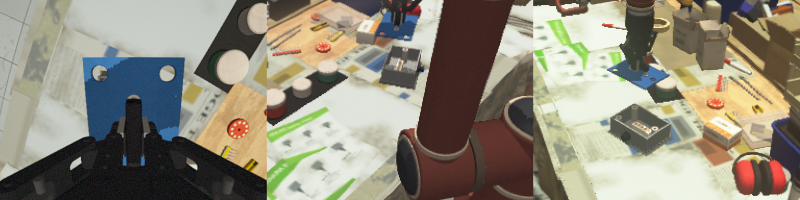

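The close view shows the held cover with its three holes, the upper pair at (192,140) and (321,140) in wrist pixels. The box is open below it in the side view, with the cover still high. Now I'll shift over the box and descend part way.

```bash
python3 - <<'E'
from h import *
print(state()['tool_pos'],go((.4875,-.301,.098),down(.462)))
E
```

```text
[ 0.49262042 -0.2642171   0.19988995] [-0.0618 -0.0414  0.2037 -0.0007 -0.0011 -0.0032]
```

Call:
jog_arm(
  motion="0 -0.062 -0.041 0.02 -0.001 -0.002 -0.003; 0 -0.062 -0.041 0.07 -0.001 -0.002 -0.003; 0 -0.062 -0.041 0.13 -0.001 -0.002 -0.003; 0 -0.062 -0.041 0.18 -0.001 -0.002 -0.003; 0 -0.062 -0.041 0.202 -0.001 -0.002 -0.003",
)

```text
time: 13.72
tool_pos: [0.4867, -0.3006, 0.0968]
tool_rot: [-0.001, 0.527, 0.85, 0.0]
contact_force: [0.2, -0.6, -3.7]
gripper_width: 0.149
grasp_force: 60.4
```

```bash
python3 - <<'E'
from h import *
for _ in range(3): grab_frame('wrist')
f=save('wrist','w6.png'); s=save('scene','s6.png'); d=save('side','d6.png')
cv2.imwrite('pics/m6.png',np.hstack([f['color'][80:280,110:400].repeat(2,0).repeat(2,1)[:400,:400],cv2.resize(d['color'][200:300,190:290],(400,400))])[:,:,::-1])
q=[]
for _ in range(4):
  q.append(np.r_[state()['tool_pos'],Rtool()[0].as_matrix()[:,2]]); grab_frame('wrist')
print(np.round(q,4))
for cam in('wrist','scene','side'):
  for n in('thread0','cover_hole0'): print(cam,n,[(np.round(x['at'],4).tolist(),round(x['p'],2)) for x in place_of(cam,n)])
print(go((.4875,-.301,.08),down(.462)))
E
```

```text
[[ 0.4885 -0.302   0.1004  0.0029 -0.0027 -1.    ]
 [ 0.4884 -0.3019  0.1003  0.0028 -0.0026 -1.    ]
 [ 0.4883 -0.3018  0.1001  0.0025 -0.0023 -1.    ]
 [ 0.4881 -0.3017  0.0998  0.0022 -0.0021 -1.    ]]
wrist thread0 [([0.4968, -0.2419, 0.0528], 0.75), ([0.4338, -0.273, 0.054], 0.57)]
wrist cover_hole0 [([0.5149, -0.3515, 0.0875], 0.96), ([0.4378, -0.2723, 0.0863], 0.93), ([0.4958, -0.2398, 0.0887], 0.71), ([0.4944, -0.2417, 0.0502], 0.64)]
scene thread0 [([0.5108, -0.3544, 0.0586], 0.76), ([0.4357, -0.2716, 0.0548], 0.72), ([0.4934, -0.2393, 0.0564], 0.67)]
scene cover_hole0 [([0.4944, -0.2385, 0.09], 0.92), ([0.5116, -0.3535, 0.0875], 0.9)]
side thread0 [([0.4962, -0.2393, 0.0557], 0.72), ([0.5162, -0.3548, 0.0558], 0.58)]
side cover_hole0 [([0.435, -0.2712, 0.0871], 0.96), ([0.4975, -0.2373, 0.0871], 0.67), ([0.5116, -0.3563, 0.0905], 0.61)]
[ 0.0005  0.0001  0.0373  0.0001  0.0007 -0.0005]
```

View pics/m6.png

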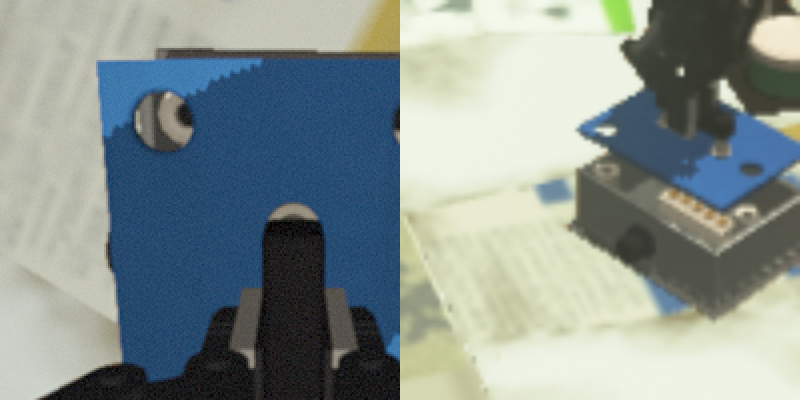

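The left crop shows a thread through the upper-left hole at (180,115). The right crop shows the cover level about 3 cm above the box with the corners lined up. Hole and thread positions agree to about 1 mm, so I'll lower it gently.

Call:
jog_arm(
  motion="0 0 0 0.01 0 0.0005 0; 0 0 0 0.02 0 0.0005 0; 0 0 0 0.03 0 0.0005 0; 0 0 0 0.036 0 0.0005 0; 0 0 0 0.04 0 0.0005 0",
)

```text
time: 15.15
tool_pos: [0.4875, -0.3012, 0.0783]
tool_rot: [0.0, 0.527, 0.85, 0.0]
contact_force: [-0.2, 0.3, -3.3]
gripper_width: 0.148
grasp_force: 60.5
```

```bash
python3 - <<'E'
from h import *
for _ in range(6): f=save('wrist','w7.png')
d=save('side','d7.png'); s=save('scene','s7.png')
q=[]
for _ in range(4):
  q.append(np.r_[state()['tool_pos'],Rtool()[0].as_matrix()[:,2]]); grab_frame('wrist')
print(np.round(q,4))
for cam,g in(('wrist',f),('scene',s),('side',d)):
  for n in('thread0','cover_hole0'): print(cam,n,[(np.round(x['at'],4).tolist(),round(x['p'],2)) for x in place_of(cam,n)])
  c=g['color'].astype(int); m=(c[...,2]>c[...,0]+40); P=cloud(g,m); P=P[(np.hypot(*(P[:,:2]-(.4885,-.303)).T)<.085)&(P[:,2]>.06)&(P[:,2]<.09)]
  A=np.c_[P[:,:2]-(.4885,-.303),np.ones(len(P))]; print('plate top',len(P),np.median(P[:,2]),np.linalg.lstsq(A,P[:,2],rcond=None)[0])
print(go((.488,-.302,.078),down(.462)))
cv2.imwrite('pics/m7.png',np.hstack([cv2.resize(f['color'][80:280,120:420],(450,300)),cv2.resize(d['color'][205:305,185:300],(345,300))])[:,:,::-1])
E
```

```text
[[ 4.877e-01 -3.014e-01  7.890e-02  7.000e-04 -4.000e-04 -1.000e+00]
 [ 4.877e-01 -3.013e-01  7.880e-02  5.000e-04 -3.000e-04 -1.000e+00]
 [ 4.877e-01 -3.013e-01  7.880e-02  6.000e-04 -4.000e-04 -1.000e+00]
 [ 4.876e-01 -3.013e-01  7.880e-02  5.000e-04 -3.000e-04 -1.000e+00]]
wrist thread0 [([0.4937, -0.2395, 0.0539], 0.83), ([0.4355, -0.2748, 0.0513], 0.72)]
wrist cover_hole0 [([0.496, -0.2379, 0.0654], 0.85), ([0.4373, -0.2685, 0.0654], 0.63), ([0.516, -0.3532, 0.0653], 0.58)]
plate top 22545 0.07148887001618237 [-1.34936390e-04 -4.61825515e-05  7.14936395e-02]
scene thread0 [([0.4977, -0.2426, 0.0569], 0.91), ([0.4357, -0.2711, 0.0558], 0.57)]
scene cover_hole0 [([0.4378, -0.2724, 0.0635], 0.95), ([0.5127, -0.3528, 0.0689], 0.77), ([0.494, -0.2386, 0.0672], 0.66)]
plate top 568 0.07292375939793866 [-0.00119323 -0.00546741  0.07294079]
side thread0 [([0.4389, -0.2724, 0.0556], 0.91), ([0.5143, -0.3515, 0.0514], 0.63), ([0.6472, -0.0173, 0.0037], 0.57), ([0.4945, -0.3057, 0.0678], 0.32)]
side cover_hole0 [([0.4969, -0.2366, 0.0684], 0.97), ([0.4354, -0.2719, 0.0688], 0.82), ([0.5092, -0.3547, 0.069], 0.76)]
plate top 577 0.0678802994133254 [-0.00702957 -0.0046888   0.06788471]
[-0.0018  0.0001  0.0012  0.0001  0.0001 -0.0005]
```

View pics/m7.png

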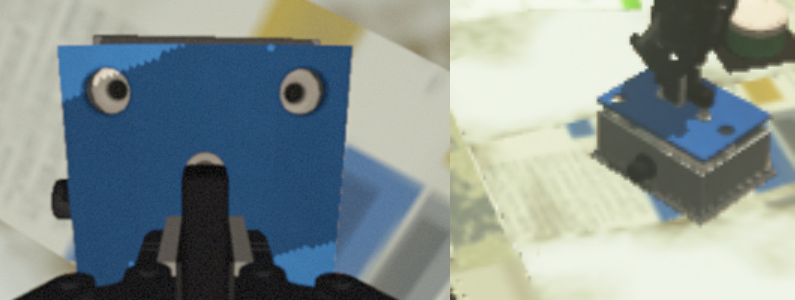

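The wrist crop shows both threads inside the upper holes, with dark mouths at (118,90) and (297,92). The side crop shows the cover level about 1 cm above the box. One last precise check of hole against mouth from these pixels.

```bash
python3 - <<'E'
from h import *
f=grab_frame('wrist'); c=f['color'].astype(int)
blue=(c[...,2]>c[...,0]+25)
for u0,v0 in((193,141),(321,141)):
    s=np.s_[v0-20:v0+20,u0-20:u0+20]
    nb=(~blue[s]).astype(np.uint8); n,l,st,ce=cv2.connectedComponentsWithStats(nb); k=l[20,20] or 1+st[1:,4].argmax()
    H=(l==k).astype(np.uint8); cs,_=cv2.findContours(H,cv2.RETR_EXTERNAL,cv2.CHAIN_APPROX_NONE); cc=max(cs,key=cv2.contourArea)
    hc=cv2.fitEllipse(cc); fill=np.zeros_like(H); cv2.drawContours(fill,[cc],-1,1,-1); fill=cv2.erode(fill,np.ones((5,5)))
    dk=((c[s].max(2)<75)&(fill>0)).astype(np.uint8); n,l,st,ce=cv2.connectedComponentsWithStats(dk); k=1+st[1:,4].argmax()
    o=np.array([u0-20,v0-20]); hw=pix2world(f,o+hc[0],z=.0715)[0]; tw=pix2world(f,o+ce[k],z=.055)[0]
    print('hole',o+hc[0],hc[1],'mouth',o+ce[k],st[k,4],'hole-thread mm',(hw-tw)[:2]*1e3,hw,tw)
E
```

```text
hole [191.91309166 140.34496689] (28.02415657043457, 30.330785751342773) mouth [197.828125  139.7890625] 128 hole-thread mm [-0.34443491  1.19172596] [ 0.43329496 -0.26881833  0.0715    ] [ 0.43363939 -0.27001005  0.055     ]
hole [320.6302681  140.63863945] (28.368864059448242, 30.567455291748047) mouth [315.8359375 141.9140625] 128 hole-thread mm [-1.84752349  1.62129851] [ 0.49271578 -0.23945496  0.0715    ] [ 0.4945633  -0.24107626  0.055     ]
```

Call:
jog_arm(
  motion="0 -0.0013 0 0.001 0 0 0; 0 -0.0027 0 0.002 0 0 0; 0 -0.0027 0 0.002 0 0 0; 0 -0.0027 0 0.002 0 0 0; 0 -0.0027 0 0.002 0 0 0",
)

```text
time: 16.73
tool_pos: [0.4882, -0.3025, 0.0777]
tool_rot: [0.0, 0.527, 0.85, 0.0]
contact_force: [-0.6, 0.3, -3.8]
gripper_width: 0.15
grasp_force: 60.5
```

Call:
jog_arm(
  motion="0 0 0 0 0 0 0; 0 0 0 0 0 0 0; 0 0 0 0 0 0 0; 0 0 0 0 0 0 0; 0 0 0 0 0 0 0",
)

```text
time: 17.35
tool_pos: [0.4882, -0.3025, 0.0776]
tool_rot: [0.0, 0.527, 0.85, 0.0]
contact_force: [-0.2, 0.2, -2.5]
gripper_width: 0.152
grasp_force: 60.5
```

```bash
python3 - <<'E'
from h import *
f=grab_frame('wrist'); s=state(); print(s['tool_pos'],s['contact_force'],np.abs(s['joint_vel']).max())
c=f['color'].astype(int); P=cloud(f,(c[...,2]>c[...,0]+40)); P=P[(np.hypot(*(P[:,:2]-(.4885,-.303)).T)<.085)&(P[:,2]>.06)&(P[:,2]<.09)]
z=np.median(P[:,2]); print('underside',z-.005)
if .061<z-.005<.069: print(job_done())
E
```

```text
[ 0.48813987 -0.30248646  0.07763967] [-0.75067294 -0.10803769 -3.6361463 ] 0.0010590408542945674
underside 0.06527933323878503
the job is handed in; nothing more can be done
None
```

The job is handed in: the grey tin stands about 0.5 mm from midway between the red and green tins, and the cover is held level and still about 1 cm above the box, its holes within about 2 mm of the threads before a last 1.3 mm correction; the single-hole end was checked only by the detection networks.

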